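# Turn the tube rotator until its tube stands upright

### The arm

A 6-joint arm with a two-finger parallel gripper is mounted at the origin on a cart in front of the work surface, level with it; the furniture and walls round the work are solid. World frame = base frame: x ahead of the robot, y to its left, z up, the work surface at z = 0. Lengths are in m, angles in degrees, forces in N, time in s.
With the tool pointing down it reaches from about 0.35 to 0.775 m from the base axis. Payload 5.5 kg.
Tool frame: the origin (TCP) lies on the centre line of the jaws, within the pads' length; the fingertips stand finger_overhang ahead of it and the grasp point (between the pads) lies 11 mm behind it (finger_overhang is the distance from the TCP to the fingertips, in m); z points along the fingers, y is the direction in which the jaws open and shut (so a half turn about z gives the same grasp; the last joint's range is limited). The gripper opens to 85 mm and grips with 20 to 120 N. Pads are 22 mm wide; open, the fingers measure 114 mm over their backs; the gripper's body (76 mm by 85 mm) begins 54 mm behind the grasp point. The pads swing forward as they close: fully open they stand 13 mm farther back than shut.
Start: joints at [66.257, 17.945, 2.641, 74.691, 0, 82.002], TCP at [0.156, 0.553, 0.239] pointing down, gripper open.
Joint ranges: [-158.12, 158.12], [-49.38, 96.58], [-58.88, 72.47], [-126.05, 133.96], [-84.25, 85.87], [-180, 180]. Speed limits (degrees/s): [147.25, 147.25, 180, 180, 180, 180].

### API

Orientations are given as [roll, pitch, yaw] about the fixed x, y, z axes, in that order (R = Rz(yaw) Ry(pitch) Rx(roll)).
In Python, from rig import * gives the robot as it stands.
- The arm moves only by the tool drive_tool, never from a script. Its argument "plan" is a list of rows, each an object with "claw": the finger opening in mm, from 0 to 85.4; "linear": the shift along the tool's x, y, z in mm, a list of three; "turn": the turn, a rotation vector about the tool's x, y, z in rad, a list of three. A call has exactly 10 rows; each row shifts and turns the pose as measured when the row begins, along the tool's axes as they then stand; what a row does not reach is not made up. A row lasts 1/8 s, in which the tool goes at most 62.5 mm and 10.7 degrees, less where a joint would pass 70% of its speed; a pose out of reach is approached as far as the arm can. A call is refused whole if a number of a shift passes 62.5 or a number of a turn 0.188, either way. A call with a gripper value outside its range is refused whole. The fingers move at their own pace and stop on an object; "grip_force" is the grip in N (left out, the last holds). Time passes only in rows, so rows that do not move let the fingers close, or fill a call up. It gives the time, the measured TCP pose, the force and the opening at its end, in the units of the state.
- observe(): the state, without advancing time (a new reading comes with each control period).
- grab_frame(name): name is "side" or "top"; returns a dict with "frame" (400x640x3 uint8, red, green, blue), "range_z" (400x640 float32, m along the optical axis (not along the pixel's ray), 0 where there is no reading), "fx", "fy", "cx", "cy" (pixels), "view" (4x4, takes a point from world to camera coordinates). Camera axes: x right, y up, looking along -z (the intrinsics and any distortion apply to the point x, -y, -z); pixel columns grow to the right and rows downward; lengths in m; the calibration is good to about 2 mm. A picture is of the moment at which its call begins.
- job_done(): hands the job in, once; it reports no verdict.
The state is a dict: "t": time; "q": joint angles; "qvel": joint speeds; "joint_torque": joint torques, N m; "tool_pos": TCP position; "tool_rot": TCP orientation; "ft_force": force on the tool from outside, world axes, zero at the start; "moment": the same for the moment, N m; "gripper_width": finger opening in m.
Only numpy, scipy, OpenCV 4.12 (cv2) and the standard library are available. Lean on these libraries where they do the work, as an engineer would, in place of code of your own. Each camera call takes 0.05 s, during which the arm holds its last target.

### The job

The wheel of the tube rotator has stopped with its tube hanging askew. Push the wheel's bare spokes round with the fingertips, one spoke after another and in either direction, until the tube on the wheel stands straight up with its cap on top, and leave the wheel standing like that. Push gently, do not grip or force the spokes, do not touch the tube, and leave everything else on the worktop where it is.

Things in the scene. Friction and masses are not known exactly. Their poses are not given: they have to be found in the camera images.
- rotator: Tube rotator, fixed: grey base plate 250x210 mm, 18 mm high, its rear part carries a white housing 110 (x) x 170 (y) mm, top 185 mm above the worktop. Origin on the worktop; local x: plate -145 to +105 mm, housing -10 to +100 mm. Local -x is the front, where the wheel is; z is up. Place and yaw differ each time.
- wheel: Upright wheel in front of the housing: aluminium disc, radius 66 mm, 8 mm thick, with six spokes. Turns without end stops on a level axle. Origin on the axle in the middle plane of disc and spokes, 85 mm in front of the rotator's origin, 150 mm above the worktop. x axis = axle, towards the housing (= rotator's x). z axis = the way the tube's cap points; at the start 110 to 180 degrees off upright.
- spoke_tip (a point): Centre of the 16 mm ball on the end of one spoke, 115 mm from the axle (wheel frame: y 57.5, z 99.6 mm). Six equal straight steel spokes, 10 mm thick, stand out of the disc's edge in its middle plane, 60 degrees apart: 30, 90 and 150 degrees to either side of the tube's direction. So with the tube upright, two spokes stand 30 degrees left and right of vertical.
- axle (a point): Middle of the wheel on the axle, same point as the wheel's origin but with the rotator's fixed axes (z up, y along the sideways push over the top). Stiff bearing: the wheel turns at about 0.25 N m (some 3 N on a spoke), does not coast and stays where it is left.
- tube: Capped sample tube, 16 mm diameter and 53 mm long, black cap at the outer end, clipped along a radius to the front face of the wheel's disc. Origin at its bottom end, 6 mm from the axle and 14.5 mm in front of the wheel's middle plane; its z axis points along the tube to the cap (cap top 59 mm from the axle, inside the disc's edge).
- beaker_small: Bystander, loose: small glass beaker, 53x57x65 mm. Origin at the centre of its underside. Leave it where it is.
- vial_rack: Bystander, loose: empty white vial rack, 62x140x34 mm. Origin at the centre of its underside. Leave it where it is.
- label_tape: Bystander, loose: roll of label tape lying flat, 68x68x18 mm. Origin at the centre of its underside. Leave it where it is.
- marker: Bystander, loose: felt marker lying down, 16x134x17 mm. Origin at the centre of its underside. Leave it where it is.
- stir_bar: Bystander, loose: small white stir bar lying down, 8x35x8 mm. Origin at the centre of its underside. Leave it where it is.

How it is judged:
By the outcome, as a careful person would: the job done as asked, in the order asked, and still so for the second after the job is handed in, with the robot touching nothing.
It also fails if it takes over 48 s, if anything falls off the work surface, if the arm or the gripper's body presses on something with over 40 N, if the wrist force passes 120 N, or if a joint passes its speed limit or range.

## Working session

There is one attempt and no reset: what is moved stays moved. The work goes in short steps, Python scripts to look and compute and a tool call to move; the robot and the scene stay as the last step left them, time stands still between calls to the robot, and variables do not carry over. Pictures are saved under pics/ and viewed, and the job is handed in when it is done.

Besides the shell and the picture viewer there is one more tool, called after "Call:" as name([rows], argument=value, ...), one row to a line, values as JSON. drive_tool: Moves the arm, as the interface text tells. Its arguments: {"type":"object","properties":{"plan":{"type":"array","items":{"type":"object","properties":{"claw":{"type":"number"},"linear":{"type":"array","items":{"type":"number"}},"turn":{"type":"array","items":{"type":"number"}}}}},"grip_force":{"type":"number"}},"required":["plan"]}

```bash
ls; mkdir -p pics; python3 - <<'E'
from rig import *
import cv2,numpy as np
print(observe())
for n in("side","top"):
    f=grab_frame(n); cv2.imwrite(f"pics/{n}0.png",f["frame"][:,:,::-1]); np.savez(f"{n}0.npz",**f)
    print(n,f["fx"],f["fy"],f["cx"],f["cy"],f["view"],[k for k in f])
E
```

```text
pics
{'t': 0.0, 'q': array([6.62553349e+01, 1.79904792e+01, 2.57806342e+00, 7.46895183e+01,
       1.11162319e-03, 8.20025106e+01]), 'qvel': array([ 0.02025924,  0.08073855,  0.05769808, -0.00548954, -0.07976007,
        0.04070291]), 'joint_torque': array([-7.96484946e-04, -4.80628824e+01,  2.98532975e+01,  1.94621732e-02,
       -4.47586426e-04, -1.67383590e-06]), 'tool_pos': array([0.15585057, 0.55297899, 0.23841983]), 'tool_rot': array([-1.79899212e+02, -1.52828698e-02,  1.64252810e+02]), 'ft_force': array([0.38520466, 0.21600674, 0.72988633]), 'moment': array([-0.03380564,  0.07444178, -0.01676416]), 'gripper_width': 0.08505529570517661}
side 411.31583525952095 411.31583525952095 326.1725117295553 198.10357658206917 [[ 0.87536178 -0.48320597  0.01592948 -0.43744604]
 [ 0.24793712  0.47695386  0.84323319 -0.26487534]
 [-0.41505293 -0.73418459  0.53731187 -0.86172187]
 [ 0.          0.          0.          1.        ]] ['frame', 'range_z', 'fx', 'fy', 'cx', 'cy', 'view']
top 449.1249645599352 449.1249645599352 315.73005085958727 198.20377277811295 [[-1.66062107e-03 -9.99762189e-01  2.17441642e-02 -1.39924876e-02]
 [ 9.97766684e-01 -2.04554472e-04  6.67952349e-02 -5.06197032e-01]
 [-6.67749023e-02  2.18065241e-02  9.97529743e-01 -1.33990718e+00]
 [ 0.00000000e+00  0.00000000e+00  0.00000000e+00  1.00000000e+00]] ['frame', 'range_z', 'fx', 'fy', 'cx', 'cy', 'view']
```

View pics/side0.png

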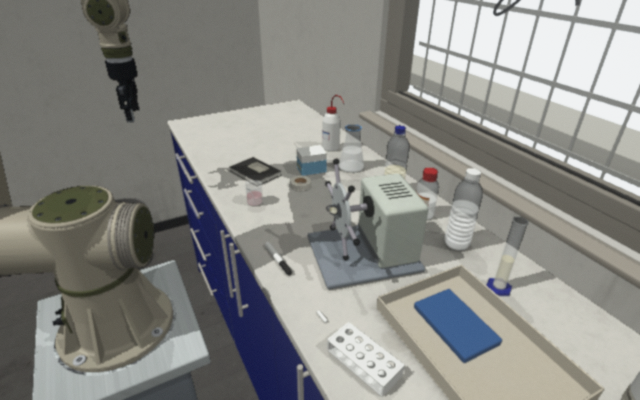

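View pics/top0.png

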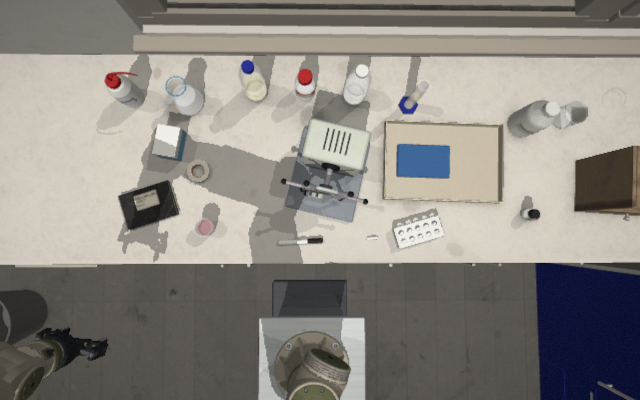

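```bash
cat > h.py <<'E'
import numpy as np,cv2
def cloud(f):
    z=f["range_z"].astype(float); v,u=np.mgrid[0:z.shape[0],0:z.shape[1]]
    x=(u-f["cx"])/f["fx"]*z; y=(v-f["cy"])/f["fy"]*z
    P=np.stack([x,-y,-z,np.ones_like(z)],-1)
    W=P@np.linalg.inv(f["view"]).T
    W[z==0]=np.nan
    return W[...,:3]
def proj(f,p):
    c=(f["view"]@np.append(p,1.)); return np.array([f["cx"]+f["fx"]*c[0]/-c[2], f["cy"]+f["fy"]*(-c[1])/-c[2]])
E
python3 - <<'E'
from h import *
T=dict(np.load("top0.npz")); S=dict(np.load("side0.npz"))
W=cloud(T); V=cloud(S)
# bench height
for (u,v) in [(250,140),(350,250),(300,240)]: print("bench",W[v,u])
# housing top
m=(abs(W[...,2]-.185)<.012); m[:, :280]=0; m[:,390:]=0; m[:110]=0;m[200:]=0
p=np.argwhere(m)[:,::-1]; q=W[m]
print(len(q), np.median(q[:,2]), cv2.minAreaRect((q[:,:2]*1000).astype(np.float32)))
m=(abs(W[...,2]-.018)<.006); m[:, :280]=0; m[:,390:]=0; m[:110]=0;m[230:]=0
q=W[m]; print(len(q),np.median(q[:,2]), cv2.minAreaRect((q[:,:2]*1000).astype(np.float32)))
for n,f in(("top",T),("side",S)):
    im=f["frame"][:,:,::-1]
    c=im[100:240,260:400] if n=="top" else im[140:300,290:440]
    cv2.imwrite(f"pics/{n}0z.png",cv2.resize(c,None,fx=3.7,fy=3.7,interpolation=cv2.INTER_CUBIC))
E
```

```text
bench [ 0.68716706  0.18733891 -0.00171591]
bench [ 3.49435509e-01 -1.18819935e-01 -7.50803696e-06]
bench [0.38050374 0.03295306 0.01695897]
2586 0.18385963230550173 ((603.161865234375, -55.37123107910156), (169.4948272705078, 191.009521484375), 76.08141326904297)
2557 0.017216340299674338 ((589.3634033203125, -80.63935852050781), (313.9850769042969, 308.789794921875), 88.92111206054688)
```

View pics/side0z.png

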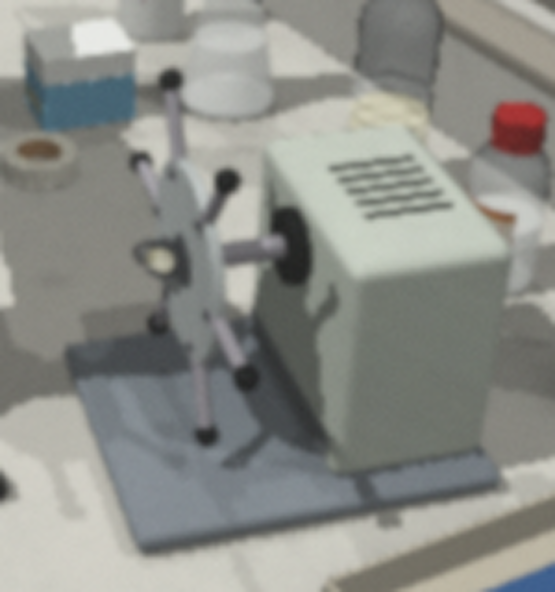

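View pics/top0z.png

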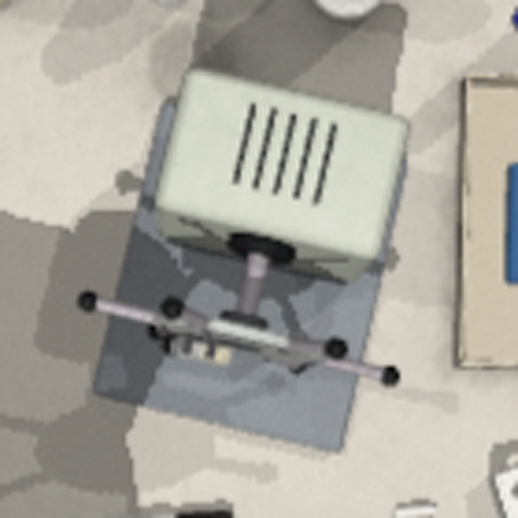

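```bash
cat >> h.py <<'E'
def balls(p,a0):
    # p: x,y,yaw(rad) rotator; a0 wheel angle (rad), rot about +x
    x,y,w=p[:3]; R=np.array([[np.cos(w),-np.sin(w),0],[np.sin(w),np.cos(w),0],[0,0,1]])
    c=np.array([x,y,0])+R@np.array([-.085,0,.150])
    out=[]
    for k in range(6):
        th=a0+np.radians(30+60*k)   # angle from up towards +y
        out.append(c+R@np.array([0,.115*np.sin(th),.115*np.cos(th)]))
    return np.array(out),c,R
E
cat > fit.py <<'E'
from h import *
from scipy.optimize import least_squares
T=dict(np.load("top0.npz")); S=dict(np.load("side0.npz"))
tp=np.array([(87,300),(172,307),(336,348),(391,375)])/3.7+[260,100]-.35
sp=np.array([(171,78),(140,160),(228,180),(158,322),(246,378),(206,435)])/3.7+[290,140]-.35
def res(p):
    B,c,R=balls(p,p[3]); r=[]
    for f,pts in((T,tp),(S,sp)):
        q=np.array([proj(f,b) for b in B])
        for t in pts:
            d=q-t; r.append(d[np.argmin((d**2).sum(1))])
    return np.array(r).ravel()
best=None
for a in range(0,60,5):
    s=least_squares(res,[.58,-.05,np.radians(-14),np.radians(a)],loss='soft_l1')
    if best is None or s.cost<best.cost: best=s
p=best.x; print(best.cost,p[:2],np.degrees(p[2:]),abs(res(p)).max()); np.save("fit.npy",p)
B,c,R=balls(p,p[3]); print("axle",c)
for b in B: print(b.round(4),proj(T,b).round(1),proj(S,b).round(1))
print("campos",np.linalg.inv(S["view"])[:3,3],np.linalg.inv(T["view"])[:3,3])
for k in range(6):
    th=p[3]+np.radians(60*k); a=(np.degrees(th)+180)%360-180
    q=[c+R@np.array([-.0145,r*np.sin(th),r*np.cos(th)]) for r in(.006,.059)]
    print(round(a,1),[((proj(S,x)-[290,140]+.35)*3.7).round() for x in q],[((proj(T,x)-[260,100]+.35)*3.7).round() for x in q])
E
python3 fit.py
```

```text
0.3468289675497138 [ 0.59944856 -0.05520256] [-13.60539156  -3.60522145] 0.42892708620792064
axle [ 0.51683376 -0.0352077   0.15      ]
[0.5289 0.0145 0.253 ] [306.2 182.8] [335.9 160.9]
[0.5438 0.0763 0.1572] [283.3 180.9] [327.8 183. ]
[0.5318 0.0267 0.0542] [302.  188.7] [332.3 226.7]
[ 0.5048 -0.0849  0.047 ] [339.8 198. ] [345.5 256.9]
[ 0.4898 -0.1468  0.1428] [364.9 201.1] [356.3 241.6]
[ 0.5019 -0.0971  0.2458] [350.5 193.8] [351.2 188.4]
campos [ 0.09093578 -0.71770614  0.69333336] [0.41557113 0.01512601 1.37071307]
-3.6 [array([168., 254.]), array([172., 186.])] [array([236., 357.]), array([243., 353.])]
56.4 [array([165., 253.]), array([147., 179.])] [array([229., 355.]), array([170., 338.])]
116.4 [array([165., 261.]), array([144., 251.])] [array([228., 356.]), array([165., 343.])]
176.4 [array([167., 269.]), array([163., 333.])] [array([234., 358.]), array([227., 362.])]
-123.6 [array([169., 270.]), array([188., 349.])] [array([241., 359.]), array([296., 376.])]
-63.6 [array([170., 263.]), array([193., 274.])] [array([242., 359.]), array([308., 372.])]
```

```bash
python3 -c "
import rig;print([k for k in dir(rig) if not k.startswith('_')])
try: print(rig.finger_overhang)
except Exception as e: print(e)"
cat > go.py <<'E'
from rig import *
from h import *
from scipy.spatial.transform import Rotation as Ro
import sys
o=observe(); p=np.load("fit.npy"); B,c,R=balls(p,p[3])
Rt=Ro.from_euler('xyz',o["tool_rot"],degrees=True).as_matrix()
loc=(R.T@(o["tool_pos"]-c))*1000
print("t",o["t"],"rotator-local TCP from axle mm",loc.round(1),"z",o["tool_pos"][2].round(4),"F",(R.T@o["ft_force"]).round(1),"w",o["gripper_width"],"rot",o["tool_rot"].round(2))
if len(sys.argv)>3:
    tgt=np.array([float(a) for a in sys.argv[1:4]])/1000
    d=Rt.T@(c+R@tgt-o["tool_pos"]); print("tool shift mm",(d*1000).round(1))
    Rg=Ro.from_euler('xyz',[180,0,np.degrees(p[2])+180],degrees=True).as_matrix()
    print("turn",Ro.from_matrix(Rt.T@Rg).as_rotvec().round(4))
E
python3 go.py 0 125 150
```

```text
['PlanningError', 'finger_overhang', 'grab_frame', 'job_done', 'observe']
0.008
t 0.1 rotator-local TCP from axle mm [-489.2  486.8   88.5] z 0.2385 F [0.2 0.4 0.2] w 0.0854939721989066 rot [-1.7991e+02 -1.0000e-02  1.6426e+02]
tool shift mm [-502.3 -343.4  -61. ]
turn [-0.0016 -0.0002 -0.0373]
```

Call:
drive_tool([
  {"claw":0,"linear":[-20,-14,-25],"turn":[0,0,-0.004]},
  {"claw":0,"linear":[-50,-34,-20],"turn":[0,0,-0.004]},
  {"claw":0,"linear":[-50,-34,-10],"turn":[0,0,-0.004]},
  {"claw":0,"linear":[-50,-34,0],"turn":[0,0,-0.004]},
  {"claw":0,"linear":[-50,-34,0],"turn":[0,0,-0.004]},
  {"claw":0,"linear":[-50,-34,0],"turn":[0,0,-0.004]},
  {"claw":0,"linear":[-50,-34,0],"turn":[0,0,-0.004]},
  {"claw":0,"linear":[-50,-34,0],"turn":[0,0,-0.004]},
  {"claw":0,"linear":[-30,-20,0],"turn":[0,0,-0.004]},
  {"claw":0,"linear":[0,0,0],"turn":[0,0,0]},
], grip_force=30)

```text
t: 1.35
tool_pos: [0.4822, 0.1774, 0.2911]
tool_rot: [-179.6, -0.1, 166.6]
ft_force: [-0.6, -0.5, -0.0]
gripper_width: 0.0002
```

```bash
python3 go.py 0 125 150
```

```text
t 1.35 rotator-local TCP from axle mm [-83.7 198.5 141.1] z 0.2911 F [-0.4 -0.7 -0. ] w 0.00015608586862900537 rot [-1.7962e+02 -1.4000e-01  1.6656e+02]
tool shift mm [-83.4 -73.8  -8.6]
turn [-0.0066 -0.0025  0.0028]
```

Call:
drive_tool([
  {"claw":0,"linear":[-25,-22,0],"turn":[-0.006,0,0.002]},
  {"claw":0,"linear":[-25,-22,0],"turn":[0,0,0]},
  {"claw":0,"linear":[-20,-20,0],"turn":[0,0,0]},
  {"claw":0,"linear":[-13,-10,0],"turn":[0,0,0]},
  {"claw":0,"linear":[0,0,0]},
  {"claw":0,"linear":[0,0,0]},
  {"claw":0,"linear":[0,0,0]},
  {"claw":0,"linear":[0,0,0]},
  {"claw":0,"linear":[0,0,0]},
  {"claw":0,"linear":[0,0,0]},
])

```text
$.plan[4]: bad value
```

```bash
cat > pic.py <<'E'
from rig import *
from h import *
import sys
n=sys.argv[1]
for k in("side","top"):
    f=grab_frame(k); np.savez(f"{k}{n}.npz",**f); im=f["frame"][:,:,::-1]
    c=im[80:240,250:410] if k=="top" else im[110:270,270:430]
    cv2.imwrite(f"pics/{k}{n}z.png",cv2.resize(c,None,fx=3.7,fy=3.7,interpolation=cv2.INTER_CUBIC))
E
python3 pic.py 1; python3 go.py 0 110 88
python3 - <<'E'
import cv2,numpy as np
cv2.imwrite('pics/c1.png',cv2.resize(np.hstack([cv2.imread('pics/side1z.png'),cv2.imread('pics/top1z.png')]),(800,400)))
E
```

```text
t 1.45 rotator-local TCP from axle mm [-85.7 199.8 141.4] z 0.2914 F [-0.3  0.3 -0.5] w -5.098942154273994e-05 rot [-179.64   -0.18  166.73]
tool shift mm [-85.3 -89.9  53.7]
turn [-0.0064 -0.0031  0.0058]
```

View pics/c1.png

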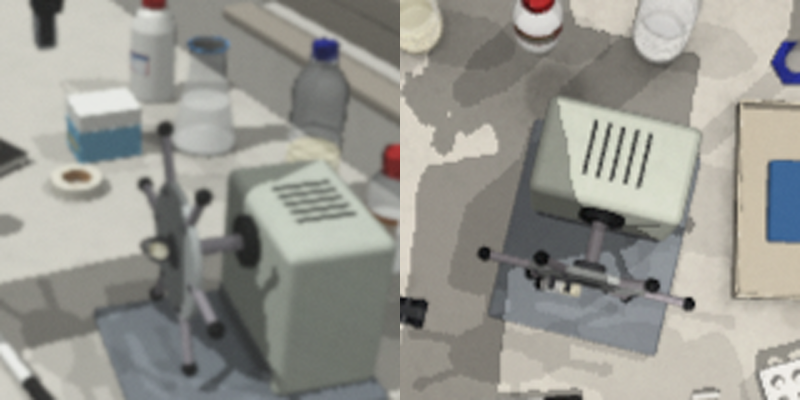

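Call:
drive_tool([
  {"claw":0,"linear":[-25,-22,0],"turn":[-0.006,-0.003,0.005]},
  {"claw":0,"linear":[-25,-22,0],"turn":[0,0,0]},
  {"claw":0,"linear":[-22,-20,0],"turn":[0,0,0]},
  {"claw":0,"linear":[-15,-12,0],"turn":[0,0,0]},
  {"claw":0,"linear":[-5,-5,0],"turn":[0,0,0]},
  {"claw":0,"linear":[0,0,0],"turn":[0,0,0]},
  {"claw":0,"linear":[0,0,0],"turn":[0,0,0]},
  {"claw":0,"linear":[0,0,0],"turn":[0,0,0]},
  {"claw":0,"linear":[0,0,0],"turn":[0,0,0]},
  {"claw":0,"linear":[0,0,0],"turn":[0,0,0]},
])

```text
t: 2.7
tool_pos: [0.5472, 0.0866, 0.292]
tool_rot: [179.9, -0.2, 167.3]
ft_force: [0.0, 1.1, -0.8]
gripper_width: -0.0001
```

```bash
python3 pic.py 2; python3 go.py 0 105 88
python3 - <<'E'
import cv2,numpy as np
cv2.imwrite('pics/c2.png',cv2.resize(np.hstack([cv2.imread('pics/side2z.png'),cv2.imread('pics/top2z.png')]),(800,400)))
E
```

```text
t 2.8 rotator-local TCP from axle mm [  0.9 125.5 142. ] z 0.292 F [ 0.  -0.2 -0.5] w 6.880846454279287e-05 rot [179.89  -0.2  167.32]
tool shift mm [  1.  -20.5  53.9]
turn [ 0.0019 -0.0035  0.0161]
```

View pics/c2.png

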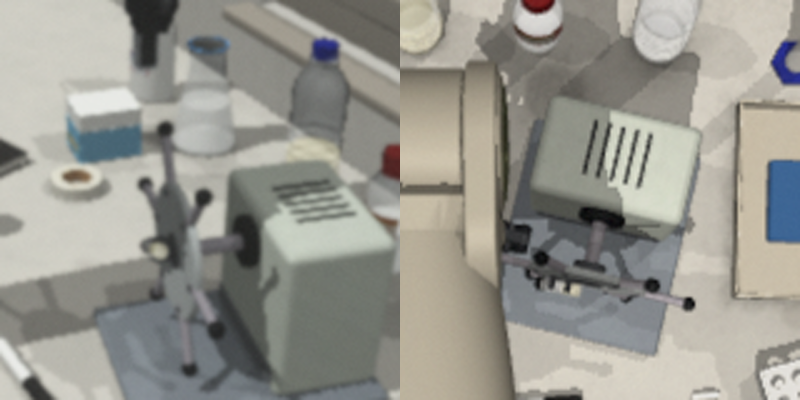

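```bash
python3 - <<'E'
from h import *
S=dict(np.load("side2.npz"));T=dict(np.load("top2.npz"))
p=np.array([.5472,.0866,.292])
for d in (-.02,0,.008,.02): print(d,((proj(S,p-[0,0,d])-[270,110])*2.5).round(),((proj(T,p-[0,0,d])-[250,80])*2.5+[400,0]).round())
W=cloud(S); print([W[int(110+v/2.5),int(270+u/2.5)].round(3) for u,v in((148,62),(148,58),(148,50),(145,64))])
E
```

```text
-0.02 [145.  37.] [464. 232.]
0 [145.  57.] [466. 234.]
0.008 [145.  64.] [466. 235.]
0.02 [145.  76.] [467. 237.]
[array([0.543, 0.074, 0.294]), array([0.545, 0.078, 0.295]), array([0.543, 0.074, 0.305]), array([0.54 , 0.074, 0.292])]
```

Call:
drive_tool([
  {"claw":0,"linear":[0,-2,20],"turn":[0.002,-0.003,0.012]},
  {"claw":0,"linear":[1,-2,20],"turn":[0,0,0]},
  {"claw":0,"linear":[0,-2,14],"turn":[0,0,0]},
  {"claw":0,"linear":[0,-8,4],"turn":[0,0,0]},
  {"claw":0,"linear":[0,-8,0],"turn":[0,0,0]},
  {"claw":0,"linear":[0,-8,0],"turn":[0,0,0]},
  {"claw":0,"linear":[0,-8,0],"turn":[0,0,0]},
  {"claw":0,"linear":[0,-8,0],"turn":[0,0,0]},
  {"claw":0,"linear":[0,-8,0],"turn":[0,0,0]},
  {"claw":0,"linear":[0,-8,0],"turn":[0,0,0]},
])

```text
t: 4.05
tool_pos: [0.5337, 0.0236, 0.2363]
tool_rot: [179.8, 0.4, 166.6]
ft_force: [1.3, 4.9, 1.7]
gripper_width: -0.0002
```

```bash
python3 go.py 0 -25 88
```

```text
t 4.05 rotator-local TCP from axle mm [ 2.6 61.1 86.3] z 0.2363 F [0.1 5.1 1.7] w -0.00020223254999508837 rot [179.76   0.42 166.64]
tool shift mm [  2.9 -86.1  -2.1]
turn [0.0042 0.0072 0.0043]
```

Call:
drive_tool([
  {"claw":0,"linear":[1,-8,-1],"turn":[0,0.006,0]},
  {"claw":0,"linear":[1,-8,0],"turn":[0,0,0]},
  {"claw":0,"linear":[0,-8,0],"turn":[0,0,0]},
  {"claw":0,"linear":[0,-8,0],"turn":[0,0,0]},
  {"claw":0,"linear":[0,-8,0],"turn":[0,0,0]},
  {"claw":0,"linear":[0,-8,0],"turn":[0,0,0]},
  {"claw":0,"linear":[0,-8,0],"turn":[0,0,0]},
  {"claw":0,"linear":[0,-8,0],"turn":[0,0,0]},
  {"claw":0,"linear":[0,-8,0],"turn":[0,0,0]},
  {"claw":0,"linear":[0,-8,0],"turn":[0,0,0]},
])

```text
t: 5.3
tool_pos: [0.5118, -0.0581, 0.2377]
tool_rot: [179.6, 0.1, 166.7]
ft_force: [1.2, 2.7, 0.1]
gripper_width: 0.0002
```

```bash
python3 pic.py 3; python3 go.py 0 -25 88
python3 - <<'E'
import cv2,numpy as np
cv2.imwrite('pics/c3.png',cv2.resize(np.hstack([cv2.imread('pics/side3z.png'),cv2.imread('pics/top3z.png')]),(800,400)))
E
```

```text
t 5.4 rotator-local TCP from axle mm [  0.6 -24.2  87.9] z 0.2379 F [-0.   0.6  0. ] w -0.00013021191159725518 rot [1.7971e+02 8.0000e-02 1.6662e+02]
tool shift mm [ 0.6 -0.8 -0.1]
turn [0.0051 0.0015 0.0039]
```

View pics/c3.png

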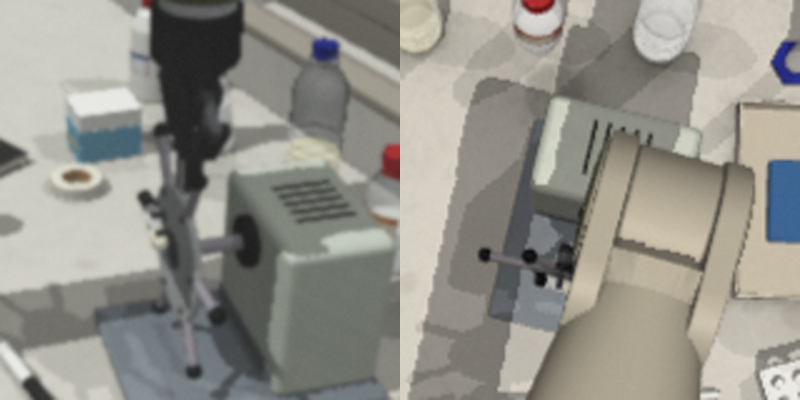

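```bash
cat > ang.py <<'E'
from h import *
import sys
from scipy.optimize import minimize_scalar
# args: n, then side pts in 2.5x crop "u,v" ..., 
n=sys.argv[1]; S=dict(np.load(f"side{n}.npz")); p=np.load("fit.npy")
pts=np.array([[float(x) for x in a.split(",")] for a in sys.argv[2:]])/2.5+[270,110]-.3
def cost(a,full=False):
    B,c,R=balls(p,a); q=np.array([proj(S,b) for b in B])
    d=[np.linalg.norm(q-t,axis=1).min() for t in pts]
    return np.round(d,2) if full else sum(min(x,6)**2 for x in d)
g=np.radians(np.arange(-30,30,.1)); a=g[np.argmin([cost(x) for x in g])]
print("angle mod 60",np.degrees(a),cost(a,True))
E
python3 ang.py 2 165,130 146,184 203,198 157,296 217,330 189,369
python3 ang.py 3 165,130 193,371 217,316 160,305
```

```text
angle mod 60 -3.2999999999996206 [0.82 0.32 0.81 1.19 0.39 0.45]
angle mod 60 3.4000000000004746 [1.46 0.34 0.32 0.17]
```

Call:
drive_tool([
  {"claw":0,"linear":[0,2,-20],"turn":[0.004,0,0.003]},
  {"claw":0,"linear":[0,0,-25],"turn":[0,0,0]},
  {"claw":0,"linear":[0,0,-20],"turn":[0,0,0]},
  {"claw":0,"linear":[0,0,-5],"turn":[0,0,0]},
  {"claw":0,"linear":[0,25,0],"turn":[0,0,0]},
  {"claw":0,"linear":[0,35,0],"turn":[0,0,0]},
  {"claw":0,"linear":[0,35,0],"turn":[0,0,0]},
  {"claw":0,"linear":[0,30,0],"turn":[0,0,0]},
  {"claw":0,"linear":[0,20,0],"turn":[0,0,0]},
  {"claw":0,"linear":[0,0,0],"turn":[0,0,0]},
])

```text
t: 6.65
tool_pos: [0.5459, 0.0824, 0.305]
tool_rot: [-179.3, -0.1, 166.1]
ft_force: [-0.9, 0.3, -0.1]
gripper_width: -0.0004
```

```bash
python3 pic.py 4; python3 go.py 0 115 88
python3 - <<'E'
import cv2,numpy as np
cv2.imwrite('pics/c4.png',cv2.resize(np.hstack([cv2.imread('pics/side4z.png'),cv2.imread('pics/top4z.png')]),(800,400)))
E
```

```text
t 6.75 rotator-local TCP from axle mm [  0.7 120.  155.2] z 0.3052 F [-0.8 -0.1  0.2] w -0.00010929627537150815 rot [-1.7931e+02 -1.1000e-01  1.6602e+02]
tool shift mm [ 0.5 -4.2 67.3]
turn [-0.012  -0.0019 -0.0065]
```

View pics/c4.png

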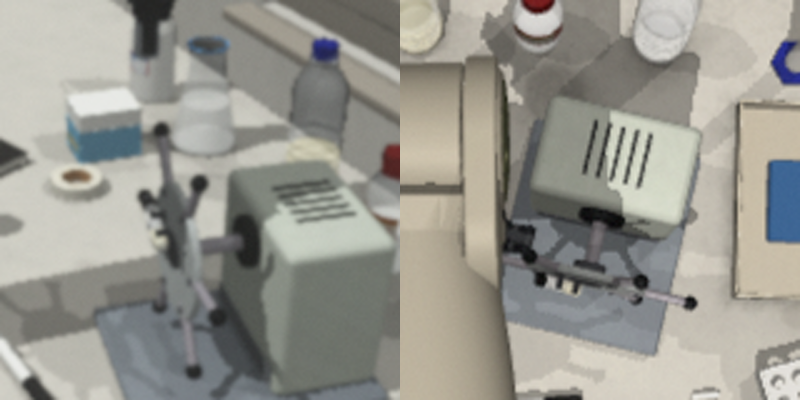

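```bash
python3 ang.py 4 162,131 200,183 218,316 193,371 146,197 158,307; python3 ang.py 4 162,131 200,183 218,316 193,371 
```

```text
angle mod 60 3.80000000000048 [0.88 0.62 0.21 0.4  0.7  0.96]
angle mod 60 3.4000000000004746 [0.9  0.3  0.34 0.34]
```

Call:
drive_tool([
  {"claw":0,"linear":[0,-1,20],"turn":[-0.012,-0.002,-0.006]},
  {"claw":0,"linear":[0,-1,25],"turn":[0,0,0]},
  {"claw":0,"linear":[0,-1,18],"turn":[0,0,0]},
  {"claw":0,"linear":[0,-8,5],"turn":[0,0,0]},
  {"claw":0,"linear":[0,-8,0],"turn":[0,0,0]},
  {"claw":0,"linear":[0,-8,0],"turn":[0,0,0]},
  {"claw":0,"linear":[0,-8,0],"turn":[0,0,0]},
  {"claw":0,"linear":[0,-8,0],"turn":[0,0,0]},
  {"claw":0,"linear":[0,-8,0],"turn":[0,0,0]},
  {"claw":0,"linear":[0,-8,0],"turn":[0,0,0]},
])

```text
t: 8.0
tool_pos: [0.534, 0.0173, 0.2422]
tool_rot: [179.6, 0.8, 166.1]
ft_force: [1.6, 3.7, 2.9]
gripper_width: 0.0
```

```bash
python3 go.py 0 -24 88
```

```text
t 8.0 rotator-local TCP from axle mm [ 4.4 55.1 92.2] z 0.2422 F [0.7 4.  2.9] w 2.4266361688905796e-05 rot [179.6    0.75 166.13]
tool shift mm [  4.  -79.1   3.6]
turn [ 0.0069  0.0132 -0.0046]
```

Call:
drive_tool([
  {"claw":0,"linear":[2,-8,2],"turn":[0.006,0.012,-0.004]},
  {"claw":0,"linear":[1,-8,1],"turn":[0,0,0]},
  {"claw":0,"linear":[0,-8,0],"turn":[0,0,0]},
  {"claw":0,"linear":[0,-8,0],"turn":[0,0,0]},
  {"claw":0,"linear":[0,-8,0],"turn":[0,0,0]},
  {"claw":0,"linear":[0,-8,0],"turn":[0,0,0]},
  {"claw":0,"linear":[0,-8,0],"turn":[0,0,0]},
  {"claw":0,"linear":[0,-8,0],"turn":[0,0,0]},
  {"claw":0,"linear":[0,-7,0],"turn":[0,0,0]},
  {"claw":0,"linear":[0,0,0],"turn":[0,0,0]},
])

```text
t: 9.25
tool_pos: [0.5116, -0.0567, 0.2375]
tool_rot: [-180.0, -0.2, 166.3]
ft_force: [0.7, 1.2, -0.0]
gripper_width: -0.0001
```

```bash
python3 go.py 0 -26 88
```

```text
t 9.25 rotator-local TCP from axle mm [ -0.1 -22.1  87.5] z 0.2375 F [ 0.4  1.3 -0. ] w -7.069151428759942e-05 rot [-179.98   -0.2   166.29]
tool shift mm [-0.1 -3.9 -0.5]
turn [-0.0003 -0.0034 -0.0018]
```

Call:
drive_tool([
  {"claw":0,"linear":[0,-3,0],"turn":[0,0,0]},
  {"claw":0,"linear":[0,-3,0],"turn":[0,0,0]},
  {"claw":0,"linear":[0,0,0],"turn":[0,0,0]},
  {"claw":0,"linear":[0,0,0],"turn":[0,0,0]},
  {"claw":0,"linear":[0,0,0],"turn":[0,0,0]},
  {"claw":0,"linear":[0,0,0],"turn":[0,0,0]},
  {"claw":0,"linear":[0,0,0],"turn":[0,0,0]},
  {"claw":0,"linear":[0,0,0],"turn":[0,0,0]},
  {"claw":0,"linear":[0,0,0],"turn":[0,0,0]},
  {"claw":0,"linear":[0,0,0],"turn":[0,0,0]},
])

```text
t: 10.5
tool_pos: [0.5099, -0.0626, 0.2377]
tool_rot: [-179.9, -0.2, 166.3]
ft_force: [0.3, 2.0, -0.2]
gripper_width: 0.0003
```

```bash
python3 go.py 0 -26 88
```

```text
t 10.5 rotator-local TCP from axle mm [ -0.3 -28.2  87.7] z 0.2377 F [-0.2  2.  -0.2] w 0.0003160333493595889 rot [-179.95   -0.2   166.34]
tool shift mm [-0.3  2.2 -0.3]
turn [-0.0009 -0.0036 -0.001 ]
```

Call:
drive_tool([
  {"claw":0,"linear":[0,2,-20],"turn":[0,0,0]},
  {"claw":0,"linear":[0,0,-25],"turn":[0,0,0]},
  {"claw":0,"linear":[0,0,-20],"turn":[0,0,0]},
  {"claw":0,"linear":[0,0,-5],"turn":[0,0,0]},
  {"claw":0,"linear":[0,30,0],"turn":[0,0,0]},
  {"claw":0,"linear":[0,50,0],"turn":[0,0,0]},
  {"claw":0,"linear":[0,50,0],"turn":[0,0,0]},
  {"claw":0,"linear":[0,50,0],"turn":[0,0,0]},
  {"claw":0,"linear":[0,40,0],"turn":[0,0,0]},
  {"claw":0,"linear":[0,0,0],"turn":[0,0,0]},
])

```text
t: 11.75
tool_pos: [0.5642, 0.1545, 0.3032]
tool_rot: [-179.4, -0.4, 166.0]
ft_force: [-0.1, -0.0, 0.3]
gripper_width: -0.0001
```

```bash
python3 pic.py 5; python3 go.py 0 -26 150
python3 - <<'E'
import cv2,numpy as np
cv2.imwrite('pics/c5.png',cv2.resize(np.hstack([cv2.imread('pics/side5z.png'),cv2.imread('pics/top5z.png')]),(800,400)))
E
```

```text
t 11.85 rotator-local TCP from axle mm [  1.6 193.3 153.6] z 0.3036 F [ 0.3  0.2 -0.7] w 0.0001312041494197147 rot [-179.35   -0.38  165.81]
tool shift mm [  -0.7 -219.2    6.1]
turn [-0.0114 -0.0068 -0.0102]
```

View pics/c5.png

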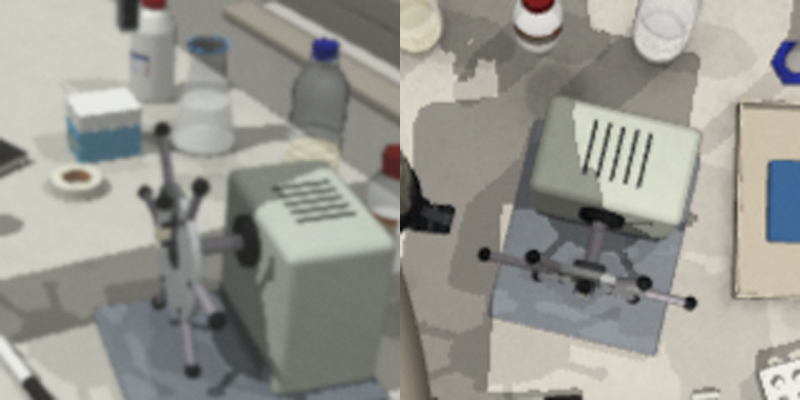

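View pics/side5z.png

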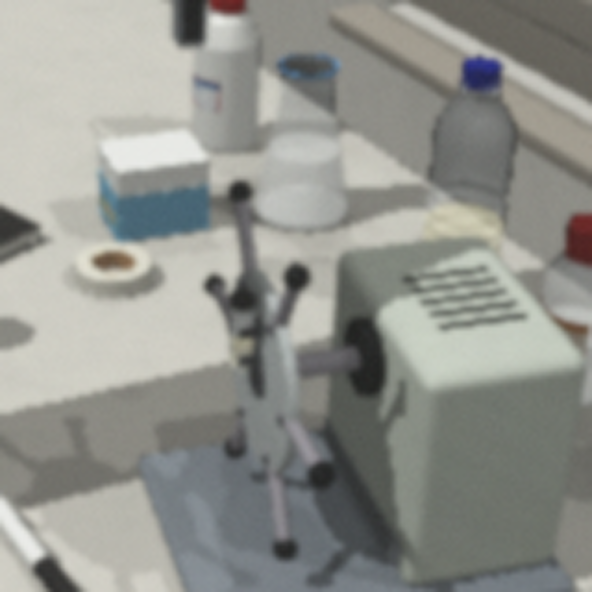

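View pics/top5z.png

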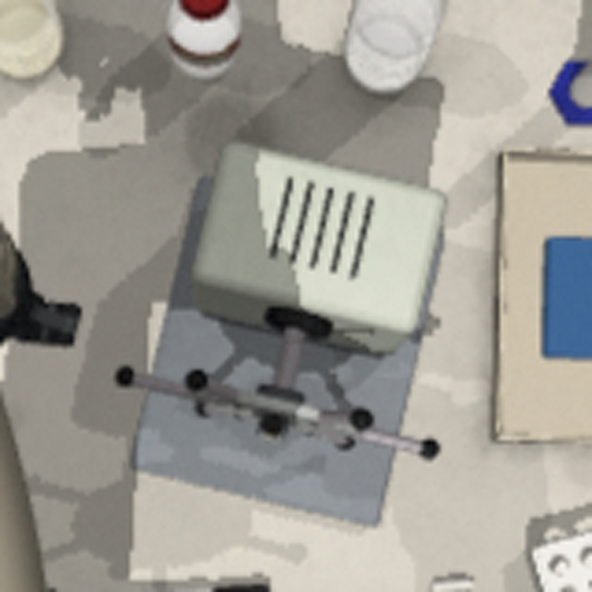

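```bash
cat > fine.py <<'E'
from h import *
import sys
from scipy.optimize import least_squares
p0=np.load("fit.npy")
def det(f,q,r=5):
    g=f["frame"].astype(float).max(2); out=[]
    for c in q:
        u,v=np.round(c).astype(int); P=g[v-r:v+r+1,u-r:u+r+1]
        w=np.clip(75-P,0,None); yy,xx=np.mgrid[-r:r+1,-r:r+1]; w=w*((xx**2+yy**2)<=r*r)
        if w.sum()<60: out.append((np.nan,)*2); continue
        out.append((u+(w*xx).sum()/w.sum(), v+(w*yy).sum()/w.sum()))
    return np.array(out)
def angle(n,a0,cams=("side","top")):
    fs=[dict(np.load(f"{k}{n}.npz")) for k in cams]
    p=np.append(p0[:3],np.radians(a0)); 
    for it in range(3):
        B=balls(p,p[3])[0]
        D=[det(f,np.array([proj(f,b) for b in B])) for f in fs]
        def res(x):
            B=balls(x,x[3])[0]; r=np.concatenate([(np.array([proj(f,b) for b in B])-d).ravel() for f,d in zip(fs,D)])
            return np.nan_to_num(r)
        s=least_squares(res,p,loss='soft_l1',f_scale=.5); p=s.x
    def res1(a): return res(np.append(p0[:3],a))
    s1=least_squares(res1,[p[3]],loss='soft_l1',f_scale=.5)
    print(n,"pose",(p[:2]*1000).round(1),np.degrees(p[2]).round(2),"angle full fit",np.degrees(p[3]).round(2),"fixed pose",np.degrees(s1.x[0]).round(2)); print(res(p).reshape(-1,2).round(1).tolist())
for a in sys.argv[1:]:
    n,x=a.split(":"); angle(n,float(x))
E
python3 fine.py 0:-3.6 5:1
```

```text
0 pose [598.7 -56. ] -13.33 angle full fit -2.8 fixed pose -3.15
[[-0.0, -0.3], [0.0, 0.0], [0.3, -0.5], [0.4, -0.1], [-0.3, -0.3], [0.4, -0.9], [0.0, 0.7], [0.4, 0.8], [-0.2, -0.9], [0.0, 0.0], [0.2, 0.4], [0.1, 0.2]]
5 pose [599.1 -54.9] -13.07 angle full fit 1.51 fixed pose 1.45
[[0.2, -0.4], [0.2, 0.5], [0.0, -1.0], [0.1, -0.4], [-0.2, -0.2], [0.4, -0.5], [0.1, 0.2], [0.2, 0.6], [1.4, 0.2], [-1.2, -0.1], [-0.1, 0.2], [0.3, 0.2]]
```

Call:
drive_tool([
  {"claw":0,"linear":[0,-40,0],"turn":[-0.011,-0.006,-0.01]},
  {"claw":0,"linear":[0,-50,0],"turn":[0,0,0]},
  {"claw":0,"linear":[0,-50,0],"turn":[0,0,0]},
  {"claw":0,"linear":[0,-45,0],"turn":[0,0,0]},
  {"claw":0,"linear":[0,-20,0],"turn":[0,0,0]},
  {"claw":0,"linear":[0,0,0],"turn":[0,0,0]},
  {"claw":0,"linear":[0,0,0],"turn":[0,0,0]},
  {"claw":0,"linear":[0,0,0],"turn":[0,0,0]},
  {"claw":0,"linear":[0,0,0],"turn":[0,0,0]},
  {"claw":0,"linear":[0,0,0],"turn":[0,0,0]},
])

```text
t: 13.1
tool_pos: [0.5096, -0.0597, 0.3034]
tool_rot: [-179.8, -0.0, 165.9]
ft_force: [0.3, 1.0, 0.2]
gripper_width: 0.0002
```

```bash
python3 go.py 0 -15 88
```

```text
t 13.1 rotator-local TCP from axle mm [ -1.3 -25.5 153.4] z 0.3034 F [0.  1.1 0.2] w 0.00020830788758651107 rot [-1.7977e+02 -4.0000e-02  1.6585e+02]
tool shift mm [-1.2 10.8 65.4]
turn [-0.004  -0.0007 -0.0094]
```

Call:
drive_tool([
  {"claw":0,"linear":[-1,10,0],"turn":[-0.004,0,-0.008]},
  {"claw":0,"linear":[0,3,15],"turn":[0,0,0]},
  {"claw":0,"linear":[0,0,20],"turn":[0,0,0]},
  {"claw":0,"linear":[0,0,18],"turn":[0,0,0]},
  {"claw":0,"linear":[0,0,10],"turn":[0,0,0]},
  {"claw":0,"linear":[0,0,3],"turn":[0,0,0]},
  {"claw":0,"linear":[0,0,0],"turn":[0,0,0]},
  {"claw":0,"linear":[0,0,0],"turn":[0,0,0]},
  {"claw":0,"linear":[0,0,0],"turn":[0,0,0]},
  {"claw":0,"linear":[0,0,0],"turn":[0,0,0]},
])

```text
t: 14.35
tool_pos: [0.5146, -0.0442, 0.2333]
tool_rot: [180.0, -0.0, 166.5]
ft_force: [1.4, -0.6, -0.3]
gripper_width: -0.0003
```

```bash
python3 go.py 0 -31 88
```

```text
t 14.35 rotator-local TCP from axle mm [-0.  -9.3 83.3] z 0.2333 F [ 1.5 -0.3 -0.3] w -0.00031361545989156553 rot [ 1.7997e+02 -2.0000e-02  1.6654e+02]
tool shift mm [  0.  -21.7  -4.7]
turn [ 0.0005 -0.0003  0.0025]
```

Call:
drive_tool([
  {"claw":0,"linear":[0,-5,-4],"turn":[0,0,0]},
  {"claw":0,"linear":[0,-5,0],"turn":[0,0,0]},
  {"claw":0,"linear":[0,-4,0],"turn":[0,0,0]},
  {"claw":0,"linear":[0,-3,0],"turn":[0,0,0]},
  {"claw":0,"linear":[0,-2,0],"turn":[0,0,0]},
  {"claw":0,"linear":[0,0,0],"turn":[0,0,0]},
  {"claw":0,"linear":[0,0,0],"turn":[0,0,0]},
  {"claw":0,"linear":[0,0,0],"turn":[0,0,0]},
  {"claw":0,"linear":[0,0,0],"turn":[0,0,0]},
  {"claw":0,"linear":[0,0,0],"turn":[0,0,0]},
])

```text
t: 15.6
tool_pos: [0.5102, -0.0636, 0.238]
tool_rot: [179.9, 0.0, 166.6]
ft_force: [-0.3, 0.4, 0.3]
gripper_width: -0.0003
```

```bash
python3 go.py 0 -31 88
```

```text
t 15.6 rotator-local TCP from axle mm [  0.2 -29.2  88. ] z 0.238 F [-0.4  0.3  0.3] w -0.0002548083688271399 rot [1.7991e+02 3.0000e-02 1.6655e+02]
tool shift mm [ 0.2 -1.8 -0. ]
turn [0.0016 0.0006 0.0027]
```

Call:
drive_tool([
  {"claw":0,"linear":[0,-2,0],"turn":[0,0,0]},
  {"claw":0,"linear":[0,0,0],"turn":[0,0,0]},
  {"claw":0,"linear":[0,0,0],"turn":[0,0,0]},
  {"claw":0,"linear":[0,2,-10],"turn":[0,0,0]},
  {"claw":0,"linear":[0,1,-25],"turn":[0,0,0]},
  {"claw":0,"linear":[0,0,-25],"turn":[0,0,0]},
  {"claw":0,"linear":[0,0,-10],"turn":[0,0,0]},
  {"claw":0,"linear":[0,30,0],"turn":[0,0,0]},
  {"claw":0,"linear":[0,50,0],"turn":[0,0,0]},
  {"claw":0,"linear":[0,50,0],"turn":[0,0,0]},
])

```text
t: 16.85
tool_pos: [0.5417, 0.0622, 0.3122]
tool_rot: [-179.9, 0.2, 166.1]
ft_force: [0.5, 0.3, 0.3]
gripper_width: -0.0001
```

Call:
drive_tool([
  {"claw":0,"linear":[0,50,0],"turn":[0,0,0]},
  {"claw":0,"linear":[0,50,0],"turn":[0,0,0]},
  {"claw":0,"linear":[0,20,0],"turn":[0,0,0]},
  {"claw":0,"linear":[0,0,0],"turn":[0,0,0]},
  {"claw":0,"linear":[0,0,0],"turn":[0,0,0]},
  {"claw":0,"linear":[0,0,0],"turn":[0,0,0]},
  {"claw":0,"linear":[0,0,0],"turn":[0,0,0]},
  {"claw":0,"linear":[0,0,0],"turn":[0,0,0]},
  {"claw":0,"linear":[0,0,0],"turn":[0,0,0]},
  {"claw":0,"linear":[0,0,0],"turn":[0,0,0]},
])

```text
t: 18.1
tool_pos: [0.5711, 0.1797, 0.3114]
tool_rot: [-179.7, 0.2, 165.9]
ft_force: [0.1, -0.1, 0.8]
gripper_width: -0.0003
```

```bash
python3 pic.py 6; python3 go.py; python3 fine.py 6:0
python3 - <<'E'
import cv2,numpy as np
cv2.imwrite('pics/c6.png',cv2.resize(np.hstack([cv2.imread('pics/side6z.png'),cv2.imread('pics/top6z.png')]),(800,400)))
T=np.load('top6.npz')['frame'][:,:,::-1]; cv2.imwrite('pics/t6.png',T)
E
```

```text
t 18.2 rotator-local TCP from axle mm [  2.1 221.8 161.4] z 0.3114 F [-0.3 -0.3 -0. ] w -6.418202222656109e-05 rot [-1.7968e+02  1.5000e-01  1.6593e+02]
6 pose [599.  -55.2] -13.21 angle full fit 0.33 fixed pose 0.23
[[0.1, -0.4], [0.3, 0.3], [-0.0, -1.0], [0.1, -0.3], [-0.3, -0.2], [0.5, -0.5], [-0.0, 0.1], [0.3, 0.5], [1.3, 0.9], [-0.6, -0.9], [-0.1, 0.3], [0.3, 0.2]]
```

View pics/c6.png

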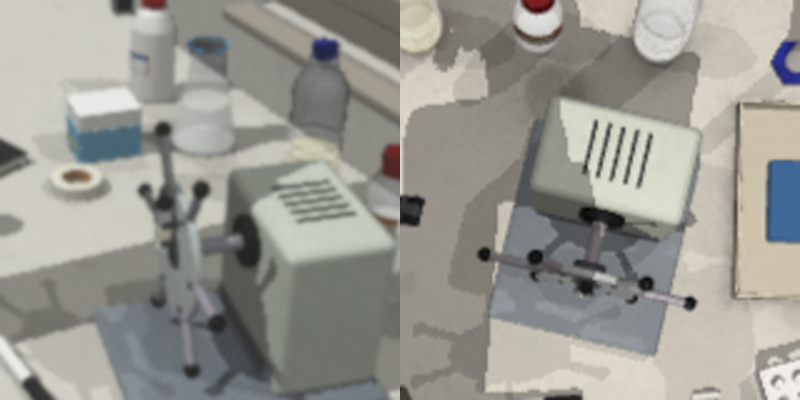

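View pics/t6.png

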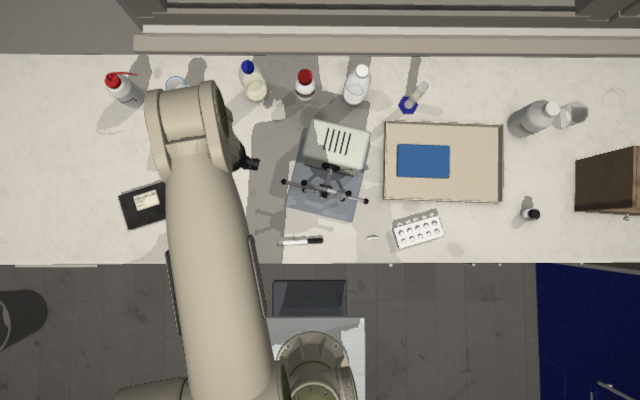

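The pictures show the cap on top at side crop (167,200). The fit puts the tube 0.3° off upright. The arm is clear of the wheel, and the marker, stir bar and rack are where they were.

```bash
python3 -c "
from rig import *
print(job_done())"
```

```text
the job is handed in; nothing more can be done
None
```

The tube on the wheel now stands upright with its cap on top, and the job is handed in at about 18 s of the 48 s allowed.

- **What I did:** With the fingers closed, I pushed two bare spokes one after the other sideways over the top. I then gave the second spoke one small corrective nudge. The force readings I took during the pushes were about 5 N at most. The tool's planned path stayed clear of the tube, and the arm was lifted and moved well away before hand-in.
- **Wheel angle:** It started about 116° off upright. The last fit, using both cameras, put it at 0.2–0.3° off, with an uncertainty of about 0.7°. Pixel errors were mostly under 0.5. The two lower spoke balls in the top view were off by up to 1.6 pixels, probably because they are partly hidden and poorly detected.
- **Bystanders:** The last views show the marker, stir bar, vial rack and label tape unmoved. The small beaker was hidden by the arm in the last top picture and outside the side crop, so I did not check it again. The tool never went below about 0.22 m, well above its 65 mm height.

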